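Hook a heat sink out of a deep drive cage

TASK

A finned heat sink is lying at the bottom of one of the two deep bays of the drive cage, too deep for the hand; the other bay holds a smooth drive, which is not wanted. Take the hook picker from its fork stand, lift the heat sink out by its wire handle with the hook, without touching it with the fingers, and lower it on the hook onto the floor of the large compartment of the parts tray, so that it lies flat. Then unhook and hang the picker upright in the fork of its stand again.

Things in the scene. Friction and masses are not known exactly. Their poses are not given: they have to be found in the camera images.
- heatsink_center (a point): Finned aluminium heat sink 60 (x) x 40 x 20 mm, 110 g, same from both ends, in mid-bay (+-7 mm, +-3 degrees) of a dark cage 132 mm high; bays 130 (along x) x 54 mm. Wire handle at mid-length: level bar along y, 5 mm thick, centre 38 mm above this point, legs at y = +-19 mm; clear gap under it 10 to 35 mm above this point, 33 mm wide. Point: block centre, 10 mm above its underside; z up.
- picker_grip (a point): Hook picker, 160 g. Point: centre of its black grip, 30 (x) x 18 (y) x 60 mm high, z up; pinch the 18 mm from above. Lower down: top of a 54 mm round collar at -30, its underside at -36, then an 8 mm shaft. At its foot a flat hook 12 mm wide points to +x: underside at -154, top face at -150, ending in a lip (x 24 to 28 mm) that rises to -144. The bar goes between shaft and lip, x = 14.
- stand: Fixed grey steel stand. Origin below the hanging place, at table height. Two level fork arms along x, top 140 mm above the table, with a 28 mm slot between, centred on y = 0, clear from x = -45 (open end) to +63 mm; nothing above. The picker hangs in it with its collar on both arms and its hook along +x, within 6 degrees: it lifts straight up out of the slot and lowers straight back in.
- tray: Fixed black parts tray. Origin at the centre of its large, empty compartment, at table height, z up. Floor 4 mm and walls 20 mm above the table. Large compartment inside: x from -73 to +69 mm, y +-76 mm. A narrow compartment beyond it (x +73 to +116 mm) holds small parts.
Not all that is in view belongs to the job. What is shaped like the part that bears picker_grip but orange or purple is not meant. Leave any pink look-alike of the stand alone.

How it is judged (in metres and radians):
On the way, in this order (a step that is already met when the one before it is completed fails the run):
1. the heat sink hangs on the picker, lifted clear above the drive cage (height (world z) of heatsink_center above 0.145 m and contact force between picker and heatsink above 0.3 N), for 0.2 s.
2. the heat sink lies flat on the floor of the tray's large compartment with the picker's hook still under its handle (distance between picker_grip and heatsink_center below 0.195 m and z of heatsink_center in the frame of tray below 0.018 m and x of heatsink_center in the frame of tray between -0.073 and 0.069 m and y of heatsink_center in the frame of tray between -0.076 and 0.076 m and angle between heatsink_center's own z axis and vertical below 0.15 rad), for 0.1 s.
At the end, for the whole second after the job is handed in: The heat sink lies at rest on the floor of the tray's large compartment, flat within 8 degrees, and the picker hangs at rest by its collar in the fork of its stand, upright within 10 degrees (z of heatsink_center in the frame of tray below 0.018 m and x of heatsink_center in the frame of tray between -0.073 and 0.069 m and y of heatsink_center in the frame of tray between -0.076 and 0.076 m and angle between heatsink_center's own z axis and vertical below 0.15 rad and linear speed of heatsink below 0.02 m/s and z of picker_grip in the frame of stand between 0.168 and 0.184 m and x of picker_grip in the frame of stand between -0.05 and 0.07 m and y of picker_grip in the frame of stand between -0.02 and 0.02 m and angle between picker_grip's own z axis and vertical below 0.17 rad and linear speed of picker below 0.03 m/s); the robot touches nothing.
It fails at once if the fingers touch the heat sink (contact force between the fingers and heatsink above 0.5 N).
It fails at once if the heat sink is dropped or slammed onto the tray (contact force between heatsink and tray above 30 N).
It also fails if it takes over 72 s, if anything falls off the work surface, if the arm or the gripper's body presses on something with over 40 N, if the wrist force passes 120 N, or if a joint passes its speed limit or range.

ROBOT

A 6-joint arm with a two-finger parallel gripper is mounted at the origin on the work surface. World frame = base frame: x ahead of the robot, y to its left, z up, the work surface at z = 0. Lengths are in mm, angles in rad, forces in N, time in s.
With the tool pointing down it reaches from about 350 to 800 mm from the base axis. Payload 7.3 kg.
Tool frame: the origin (TCP) lies at the very end of the fingers, on their centre line; the grasp point (between the pads) lies 19 mm behind it; z points along the fingers, y is the direction in which the jaws open and shut (so a half turn about z gives the same grasp; the last joint's range is limited). The gripper opens to 85 mm and grips with 20 to 120 N. Pads are 22 mm wide; open, the fingers measure 114 mm over their backs; the gripper's body (76 mm by 85 mm) begins 54 mm behind the grasp point. The pads swing forward as they close: fully open they stand 13 mm farther back than shut.
Start: joints at [-0.146, 0.342, 1.524, -0, 1.275, -0.146], TCP at [525.019, 0.02, 231.322] pointing down, gripper open.
Joint ranges: [-2.53, 2.53], [-0.77, 2.02], [0.04, 2.7], [-1, 4.14], [0.28, 2.66], [-3.11, 3.11]. Speed limits (rad/s): [2.57, 2.57, 3.14, 3.14, 3.14, 3.14].

INTERFACE

Orientations are given as a rotation vector (axis times angle).
In Python, from cell import ctrl gives the robot as it stands. The module is installed in compiled form; this text tells all that it offers.
- The arm moves only by the tool arm_command, never from a script. Its argument "deltas" is a list of rows, each an object with "linear": the shift along the tool's x, y, z in units of 50 mm (1.0 is 50 mm), a list of three; "roll": the turn about the tool's z in units of pi/2 rad (1.0 is pi/2 rad); "jaw": the gripper command: -1 is fully open, 1 is shut, values between are in proportion. A call has 1 to 12 rows; each row shifts and turns the commanded pose from where the row before left it, along the tool's axes as they then stand; what a row does not reach is not made up. A row lasts 1/12 s, in which the tool goes at most 41.7 mm and 7.16 degrees, less where a joint would pass 70% of its speed; a pose out of reach is approached as far as the arm can. A call with a number of a shift or a turn outside -1 to 1 is refused whole. A call with a gripper value outside its range is refused whole. The fingers move at their own pace and stop on an object; the grip force is fixed at half the most. Time passes only in rows, so rows that do not move let the fingers close. It gives the time, the measured TCP pose, the force and the opening at its end, in the units of the state.
- ctrl.sense(): the state, without advancing time (a new reading comes with each control period).
- ctrl.get_image(name): name is "scene" or "side" or "wrist"; returns the picture (420x560x3 uint8, red, green, blue); there is no depth.
- ctrl.camera_info(name): a dict with "fovy" (degrees; the focal length in pixels is half the picture's height over the tangent of half this angle, whatever the lens; pixels are square), "cx", "cy" (the principal point, pixels), "eye" and "rotation" of the camera in the world. Camera axes: x right, y down, z forward; pixel columns grow to the right and rows downward; lengths in mm; the calibration is good to about 2 mm. A picture is of the moment at which its call begins: read the wrist's pose just before it. camera_info takes no time and is no camera call; for the wrist camera it gives the pose at the moment of the call.
- ctrl.sign_off(): hands the job in, once; it reports no verdict.
The state is a dict: "time": time; "joints": joint angles; "joint_velocities": joint speeds; "joint_torque": joint torques, N m; "tool_pos": TCP position; "ee_rot": TCP orientation; "force": force on the tool from outside, world axes, zero at the start; "moment": the same for the moment, N m; "gripper_width": opening from 0.0 (shut) to 1.0 (fully open).
Only numpy, scipy, OpenCV 4.12 (cv2) and the standard library are available. Lean on these libraries where they do the work, as an engineer would, in place of code of your own. Each camera call takes 0.05 s, during which the arm holds its last target. There are 200 camera calls.

## Working session

There is one attempt and no reset: what is moved stays moved. The work goes in short steps, Python scripts to look and compute and a tool call to move; the robot and the scene stay as the last step left them, time stands still between calls to the robot, and variables do not carry over. Pictures are saved under pics/ and viewed, about 8 in all and at most 12, crops included, and the job is handed in when it is done.

Besides the shell and the picture viewer there is one more tool, called after "Request:" in YAML: its name, and indented under it one key for each argument. arm_command: Moves the arm, as the interface text tells. Shifts and turns lie within -1 to 1; 1 stands for 50 mm of shift or pi/2 rad of turn. Its arguments: {"type":"object","properties":{"deltas":{"type":"array","items":{"type":"object","properties":{"linear":{"type":"array","items":{"type":"number","minimum":-1,"maximum":1}},"roll":{"type":"number","minimum":-1,"maximum":1},"jaw":{"type":"number"}}}}},"required":["deltas"]}

```bash
mkdir -p pics
cat > h.py <<'E'
import numpy as np, cv2
from cell import ctrl
def snap(n,f):
    ci=ctrl.camera_info(n); im=ctrl.get_image(n); cv2.imwrite(f'pics/{f}.png',im[:,:,::-1]); np.save(f'pics/{f}.npy',dict(ci=ci),allow_pickle=True); return im,ci
def load(f): return np.load(f'pics/{f}.npy',allow_pickle=True).item()['ci']
def ray(ci,u,v):
    f=210/np.tan(np.radians(ci['fovy'])/2)
    d=np.array(ci['rotation'])@np.array([(u-ci['cx'])/f,(v-ci['cy'])/f,1]); return np.array(ci['eye']),d/np.linalg.norm(d)
def atz(ci,u,v,z):
    e,d=ray(ci,u,v); return e+d*(z-e[2])/d[2]
def proj(ci,p):
    f=210/np.tan(np.radians(ci['fovy'])/2)
    c=np.array(ci['rotation']).T@(np.array(p)-np.array(ci['eye'])); return c[:2]/c[2]*f+[ci['cx'],ci['cy']]
def tri(*rs):
    A=sum(np.eye(3)-np.outer(d,d) for e,d in rs); b=sum((np.eye(3)-np.outer(d,d))@e for e,d in rs); return np.linalg.solve(A,b)
E
python3 - <<'E'
from h import *
print(ctrl.sense())
for n in ['scene','side','wrist']:
    im,ci=snap(n,n+'0'); print(n,ci)
a=[cv2.imread(f'pics/{n}0.png') for n in ['scene','side']]
cv2.imwrite('pics/both.png',cv2.resize(np.vstack(a),(560,840))[:, :])
E
```

```text
{'time': 0.0, 'joints': array([-1.46010278e-01,  3.42725445e-01,  1.52501613e+00,  1.66736871e-05,
        1.27538157e+00, -1.46004460e-01]), 'joint_velocities': array([ 2.25182896e-03, -1.36899068e-04,  5.84094154e-04,  1.20099294e-04,
       -8.26222793e-04, -6.78187281e-05]), 'joint_torque': array([ 5.72253757e-04, -4.33677435e+01, -2.46005630e+01, -7.37992127e-05,
        7.83137977e-03, -1.18290802e-05]), 'tool_pos': array([5.24605897e+02, 7.98727309e-02, 2.30624849e+02]), 'ee_rot': array([-2.22057794e+00, -2.22055421e+00,  1.41387894e-03]), 'force': array([-0.58225216,  0.17487833,  0.18577948]), 'moment': array([ 0.03035707, -0.03661618,  0.00121371]), 'gripper_width': 0.9990154444167345}
scene {'fovy': 52.10480001419833, 'cx': 281.29514752494566, 'cy': 204.05710572073932, 'eye': array([ 757.71927384,  225.00907084, 1127.3550461 ]), 'rotation': array([-1.31070153, -2.68100673,  0.4240231 ])}
side {'fovy': 47.091822956270434, 'cx': 272.88048190935126, 'cy': 213.7889601402642, 'eye': array([-65.80808321, 909.11711249, 707.08767968]), 'rotation': array([-0.72293878,  2.39232554, -1.41131775])}
wrist {'fovy': 66.10253385811451, 'cx': 279.8383580397219, 'cy': 205.93165671876807, 'eye': array([524.56112172,  82.8414177 , 373.73152124]), 'rotation': array([ 2.81307437e+00, -4.69328228e-04, -1.46110662e-03])}
```

View pics/scene0.png

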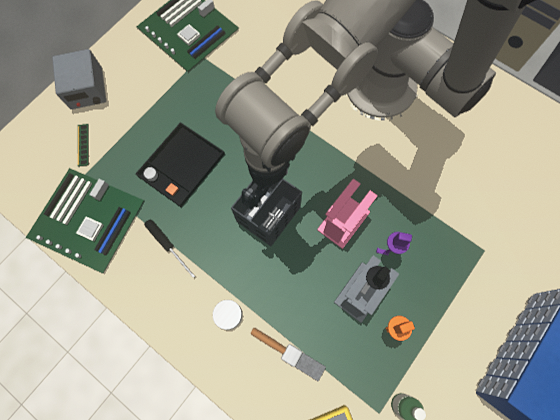

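View pics/side0.png

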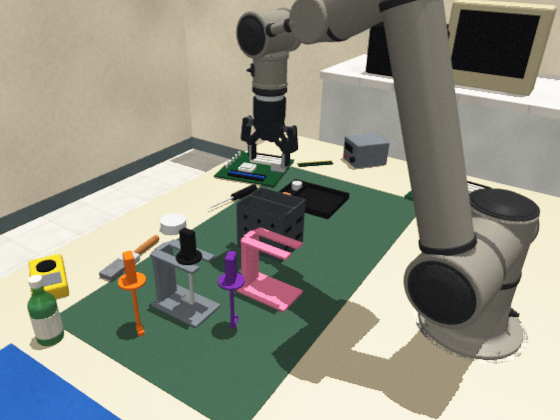

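View pics/wrist0.png

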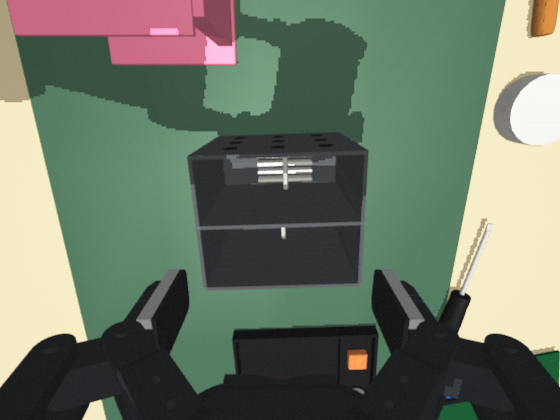

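Wrist view: the cage sits at (200-362, 150-288); the upper bay shows fins with a handle bar at (285,172), and the lower bay needs checking. 

Candidates for the picker:
- black one on the grey stand, scene (377,275)
- purple, (398,243)
- orange, (400,328)

I choose the black one. The pink stand at (347,212) is a decoy. Next is a close crop.

```bash
cat >> h.py <<'E'
def _fix(ci):
    R=np.array(ci['rotation']); 
    if R.ndim==1: ci=dict(ci,rotation=cv2.Rodrigues(R)[0])
    return ci
_r,_p=ray,proj
def ray(ci,u,v): return _r(_fix(ci),u,v)
def proj(ci,p): return _p(_fix(ci),p)
E
python3 - <<'E'
from h import *
s=cv2.imread('pics/scene0.png'); w=cv2.imread('pics/wrist0.png'); d=cv2.imread('pics/side0.png')
def c(i,x,y,W,H,k): return cv2.resize(i[y:y+H,x:x+W],(W*k,H*k),interpolation=cv2.INTER_CUBIC)
m=np.zeros((600,800,3),np.uint8)
m[:300,:400]=c(s,325,240,100,75,4); m[:300,400:]=c(s,130,120,100,75,4)
m[300:,:400]=c(w,190,130,200,150,2); m[300:,400:]=c(d,140,220,100,75,4)+0
m[300:,400:]=np.clip(m[300:,400:].astype(int)*1,0,255); m[300:,:400]=np.clip(m[300:,:400].astype(int)*2,0,255)
cv2.imwrite('pics/m1.png',m)
ci=load('wrist0')
print(proj(load('wrist0'),[525,0,130]))
for u,v in [(193,154),(365,151),(198,228),(362,224),(204,289),(360,286)]: print('cage',atz(ci,u,v,132).round(1))
E
```

```text
[280.73221402 205.64759501]
cage [459.1  41.6 132. ]
cage [588.   43.8 132. ]
cage [458.  -18.4 132. ]
cage [590.5 -15.  132. ]
cage [458.5 -75.7 132. ]
cage [593.5 -72.7 132. ]
```

View pics/m1.png

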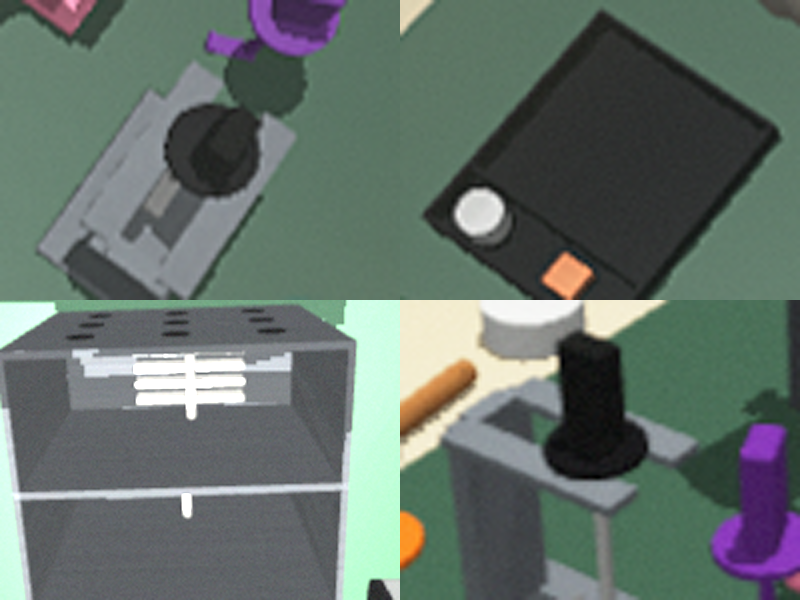

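Confirmed: the black picker hangs on the grey stand (collar at scene px ~(378,277)), and the heat sink is in the +y bay with its bar at wrist px ~(285,172). Next I get coarse stand and tray positions.

Run:
```python
from h import *
s=load('scene0'); d=load('side0')
cs=lambda x,y:(325+x/4,240+y/4); ct=lambda x,y:(130+(x-400)/4,120+y/4); cd=lambda x,y:(140+(x-400)/4,220+(y-300)/4)
print('collar',atz(s,*cs(212,150),146), 'side',atz(d,*cd(596,445),146))
print('griptop',atz(d,*cd(590,348),206))
for p in [(200,62),(295,132)]: print('arm end',atz(s,*cs(*p),140))
for p in [(690,445),(622,502),(450,435)]: print('arm end side',atz(d,*cd(*p),140))
for p in [(602,12),(778,133),(425,215),(480,170)]: print('tray',atz(s,*ct(*p),20))
w=load('wrist0')
print('bar',atz(w,285.5,188,54.5),atz(w,284.5,158,54.5), atz(w,283.5,237,50))
```

```text
collar [519.16106294 306.22409568 146.        ] side [514.0640161  310.30798636 146.        ]
griptop [511.23723392 312.07715729 206.        ]
arm end [479.78830079 272.72597191 140.        ]
arm end [480.0539175  338.38280337 140.        ]
arm end side [480.41458693 276.39231092 140.        ]
arm end side [476.39614788 334.19625446 140.        ]
arm end side [588.53079788 339.87064518 140.        ]
tray [ 469.44020516 -381.58644501   20.        ]
tray [ 464.34789385 -219.34181574   20.        ]
tray [ 662.04616421 -373.24319457   20.        ]
tray [ 613.83677154 -366.28342344   20.        ]
bar [530.01799944  -6.54653764  54.5       ] [528.8634865   24.39320237  54.5       ] [528.19124118 -63.47411365  50.        ]
```

Request:
arm_command:
  deltas:
    - {"linear": [0,0,-0.5],"jaw": -1}
    - {"linear": [0.62,0,-0.5],"jaw": -1}
    - {"linear": [0.62,0,-0.5],"jaw": -1}
    - {"linear": [0.62,0,-0.5],"jaw": -1}
    - {"linear": [0.62,-0.02,0],"jaw": -1}
    - {"linear": [0.62,-0.02,0],"jaw": -1}
    - {"linear": [0.62,-0.02,0],"jaw": -1}
    - {"linear": [0.62,-0.02,0],"jaw": -1}
    - {"linear": [0.62,-0.02,0],"jaw": -1}
    - {"linear": [0.62,-0.02,0],"jaw": -1}
    - {"linear": [0.6,-0.02,0],"jaw": -1}
    - {"linear": [0,0,0],"roll": 0.05,"jaw": -1}

```text
$.deltas[0]: bad value
```

Request:
arm_command:
  deltas:
    - {"linear": [0,0,0],"roll": 0.078,"jaw": -1}
    - {"linear": [0,0,0],"roll": 0.078,"jaw": -1}
    - {"linear": [0,0,0],"roll": 0.078,"jaw": -1}
    - {"linear": [0,0,0],"roll": 0.078,"jaw": -1}
    - {"linear": [0,0,0],"roll": 0.078,"jaw": -1}
    - {"linear": [0,0,0],"roll": 0.078,"jaw": -1}
    - {"linear": [0,0,0],"roll": 0.078,"jaw": -1}
    - {"linear": [0,0,0],"roll": 0.078,"jaw": -1}
    - {"linear": [0,0,0],"roll": 0.078,"jaw": -1}
    - {"linear": [0,0,0],"roll": 0.078,"jaw": -1}
    - {"linear": [0,0,0],"roll": 0.078,"jaw": -1}
    - {"linear": [0,0,0],"roll": 0.078,"jaw": -1}

```text
time: 1.15
tool_pos: [524.8, 0.0, 231.0]
ee_rot: [-3.138, -0.148, 0.001]
force: [-0.1, -0.6, -0.1]
gripper_width: 1.0
```

Run:
```python
from h import *
s=ctrl.sense(); print(s['time'],s['tool_pos'],cv2.Rodrigues(s['ee_rot'])[0].round(3),s['joints'].round(2))
im,ci=snap('wrist','w1'); print(ci['eye'])
cv2.imwrite('pics/w1b.png',cv2.resize(im[:,:,::-1],(800,600),interpolation=cv2.INTER_CUBIC))
```

```text
1.15 [5.24825027e+02 2.71250718e-02 2.31007941e+02] [[ 0.996  0.094 -0.001]
 [ 0.094 -0.996  0.   ]
 [-0.001 -0.    -1.   ]] [-0.15  0.34  1.52 -0.    1.28  1.33]
[607.51057029   7.43907667 373.97410477]
```

View pics/w1b.png

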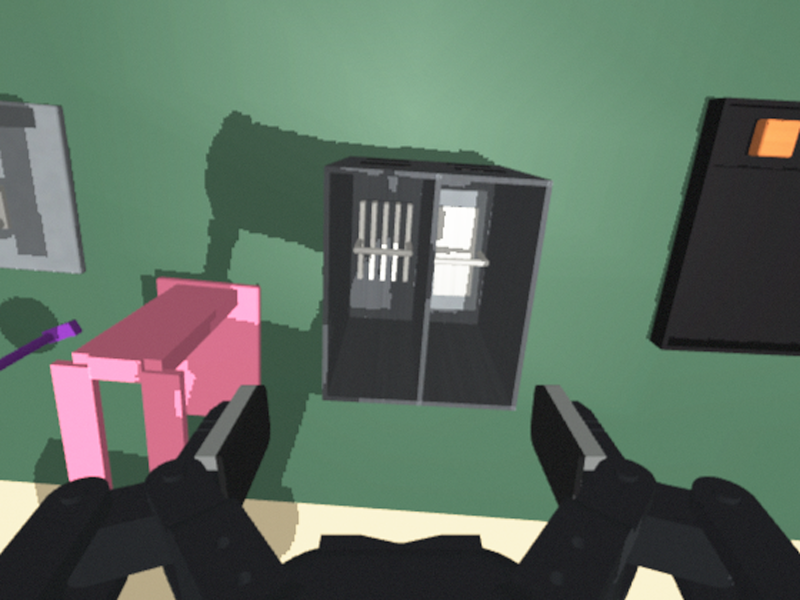

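The refused call lacked a "roll" value. By luck the second one gave a useful view: fins clearly in the left (+y) bay with bar (354,250)-(413,253), and the smooth drive in the right bay. I'll measure both.

Run:
```python
from h import *
w=load('w1'); w0=load('wrist0'); k=.7
a=ray(w,354*k,251*k); b=ray(w,413*k,253*k); 
print('tri end',tri(b,ray(w0,285.5,187.5)))
for z in (50,52,54.5): print(z,atz(w,353*k,250*k,z).round(1),atz(w,414*k,253*k,z).round(1))
for u,v in [(324,166),(550,181),(323,398),(515,407),(437,178),(421,403)]: print('cage',atz(w,u*k,v*k,132).round(1))
for u,v in [(356,170),(418,178),(350,307),(416,311)]: print('bayfloor?',atz(w,u*k,v*k,4).round(1))
for u,v in [(711,98),(653,345)]: print('tray',atz(w,u*k,v*k,20).round(1))
for u,v in [(359,206),(410,205),(359,280),(411,281)]: print('fins',atz(w,u*k,v*k,24).round(1))
```

```text
tri end [529.50145518  -8.79553248  47.32217202]
50 [527.6  33.8  50. ] [529.5 -10.1  50. ]
52 [528.1  33.6  52. ] [530. -10.  52.]
54.5 [528.7  33.4  54.5] [530.6  -9.9  54.5]
cage [589.9  44.4 132. ]
cage [593.4 -71.  132. ]
cage [455.3  39.5 132. ]
cage [460.  -76.4 132. ]
cage [589.4 -13.3 132. ]
cage [457.4 -19.5 132. ]
bayfloor? [580.   39.1   4. ]
bayfloor? [578.5  -9.5   4. ]
bayfloor? [466.2  37.    4. ]
bayfloor? [467.8 -19.6   4. ]
tray [ 654.  -209.5   20. ]
tray [ 462.1 -220.5   20. ]
fins [555.5  33.5  24. ]
fins [559.8  -4.7  24. ]
fins [497.3  29.7  24. ]
fins [500.4 -11.5  24. ]
```

Request:
arm_command:
  deltas:
    - {"linear": [0,0,-0.5],"roll": 0.06,"jaw": -1}
    - {"linear": [0,-0.62,-0.5],"roll": 0,"jaw": -1}
    - {"linear": [0,-0.62,-0.5],"roll": 0,"jaw": -1}
    - {"linear": [0,-0.62,-0.5],"roll": 0,"jaw": -1}
    - {"linear": [-0.02,-0.62,0],"roll": 0,"jaw": -1}
    - {"linear": [-0.02,-0.62,0],"roll": 0,"jaw": -1}
    - {"linear": [-0.02,-0.62,0],"roll": 0,"jaw": -1}
    - {"linear": [-0.02,-0.62,0],"roll": 0,"jaw": -1}
    - {"linear": [-0.02,-0.62,0],"roll": 0,"jaw": -1}
    - {"linear": [-0.02,-0.62,0],"roll": 0,"jaw": -1}
    - {"linear": [-0.02,-0.58,0],"roll": 0,"jaw": -1}
    - {"linear": [0,0,0],"roll": 0,"jaw": -1}

```text
time: 2.2
tool_pos: [514.9, 312.6, 330.3]
ee_rot: [-3.14, -0.022, 0.002]
force: [-1.2, 0.2, -0.1]
gripper_width: 1.001
```

Run:
```python
from h import *
s=ctrl.sense(); print(s['time'],s['tool_pos'],cv2.Rodrigues(s['ee_rot'])[0].round(3))
im,ci=snap('wrist','w2'); print(ci['eye'])
cv2.imwrite('pics/w2b.png',cv2.resize(im[:,:,::-1],(800,600),interpolation=cv2.INTER_CUBIC))
```

```text
2.2 [514.88558605 312.61968755 330.30011437] [[ 1.     0.014 -0.001]
 [ 0.014 -1.     0.001]
 [-0.001 -0.002 -1.   ]]
[598.0547791  313.11858446 473.17827151]
```

View pics/w2b.png

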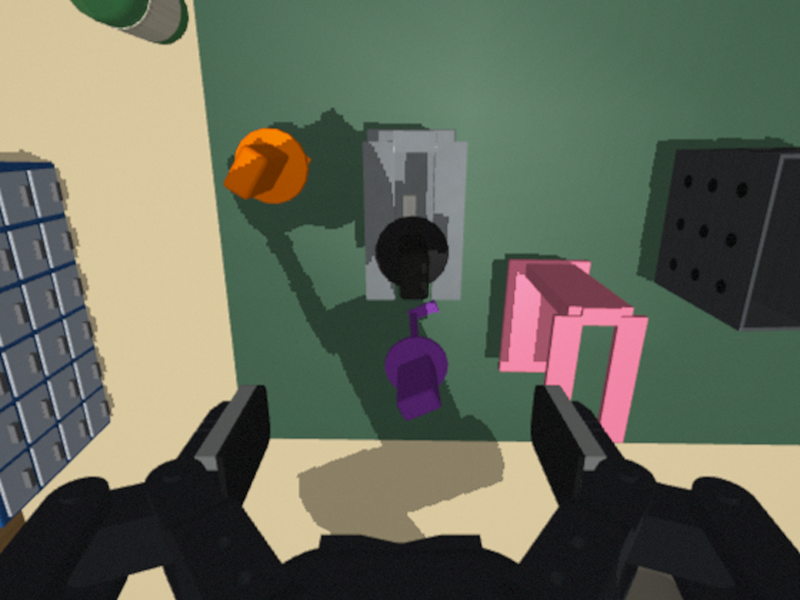

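Run:
```python
from h import *
im=cv2.imread('pics/w2.png')[80:230,240:360]
im=np.clip(255*(im/255.)**.5,0,255).astype(np.uint8)
cv2.imwrite('pics/c2.png',cv2.resize(im,(480,600),interpolation=cv2.INTER_CUBIC))
```

```text
(no output)
```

View pics/c2.png

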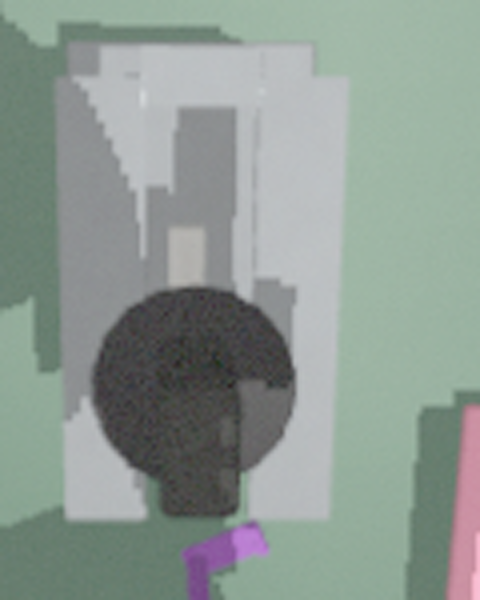

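Crop: collar centre (194,385), grip top's lower edge x 162-240 at y 517, hook tip (187,226), arm ends at y 520 with slot x 146-249. Converting these to positions.

Run:
```python
from h import *
w=load('w2'); P=lambda x,y,z:atz(w,240+x/4,80+y/4,z).round(1)
print('collar c',P(194,385,146),P(93,385,146),P(295,385,146),P(194,285,146),P(194,485,146))
print('grip -x edge',P(162,515,206),P(240,515,206))
print('hook tip',P(168,226,26+6),P(206,226,32))
for x in (65,146,249,330): print('arm',P(x,520,140))
print('post end',P(143,77,140),P(262,77,140),P(68,45,140),P(315,45,140))
print('slot edge far',P(140,100,140),P(256,130,140))
print('purple',atz(w,(415)*.7,360*.7,124), atz(w,420*.7,400*.7,184))
```

```text
collar c [518.7 303.6 146. ] [518.4 329.8 146. ] [519.1 277.4 146. ] [544.7 304.2 146. ] [491.4 303.  146. ]
grip -x edge [503.9 311.7 206. ] [504.2 294.6 206. ]
hook tip [545.8 310.3  32. ] [545.9 297.5  32. ]
arm [478.9 337.9 140. ]
arm [479.2 315.8 140. ]
arm [479.6 287.5 140. ]
arm [479.9 265.4 140. ]
post end [594.4 317.6 140. ] [594.8 288.5 140. ] [601.6 336.  140. ] [602.4 275.9 140. ]
slot edge far [589.  318.3 140. ] [582.3 289.5 140. ]
purple [420.10761567 298.51044114 124.        ] [418.76049261 296.65330565 184.        ]
```

Everything agrees: collar 53 mm across, grip centre (518.7, 303.5), stand yaw about 0.015 rad, heat sink at (529, 12) with yaw about 0.045. Next I descend and grip.

Request:
arm_command:
  deltas:
    - {"linear": [0.075,0.18,0],"roll": 0,"jaw": -1}
    - {"linear": [0,0,0.6],"roll": 0,"jaw": -1}
    - {"linear": [0,0,0.6],"roll": 0,"jaw": -1}
    - {"linear": [0,0,0.6],"roll": 0,"jaw": -1}
    - {"linear": [0,0,0.6],"roll": 0,"jaw": -1}
    - {"linear": [0,0,0.4],"roll": 0,"jaw": -1}
    - {"linear": [0,0,0.3],"roll": 0,"jaw": -1}
    - {"linear": [0,0,0.2],"roll": 0,"jaw": -1}
    - {"linear": [0,0,0.1],"roll": 0,"jaw": -1}
    - {"linear": [0,0,0.04],"roll": 0,"jaw": -1}
    - {"linear": [0,0,0],"roll": 0,"jaw": -1}
    - {"linear": [0,0,0],"roll": 0,"jaw": -1}

```text
time: 3.25
tool_pos: [520.5, 298.9, 160.4]
ee_rot: [-3.141, -0.01, -0.003]
force: [-0.4, -0.1, -0.4]
gripper_width: 0.997
```

Request:
arm_command:
  deltas:
    - {"linear": [0,0,0],"roll": 0,"jaw": 1}
    - {"linear": [0,0,0],"roll": 0,"jaw": 1}
    - {"linear": [0,0,0],"roll": 0,"jaw": 1}
    - {"linear": [0,0,0],"roll": 0,"jaw": 1}
    - {"linear": [0,0,0],"roll": 0,"jaw": 1}
    - {"linear": [0,0,0],"roll": 0,"jaw": 1}
    - {"linear": [0,0,0],"roll": 0,"jaw": 1}
    - {"linear": [0,0,0],"roll": 0,"jaw": 1}
    - {"linear": [0,0,0],"roll": 0,"jaw": 1}
    - {"linear": [0,0,0],"roll": 0,"jaw": 1}
    - {"linear": [0,0,0],"roll": 0,"jaw": 1}
    - {"linear": [0,0,0],"roll": 0,"jaw": 1}

```text
time: 4.25
tool_pos: [520.1, 299.2, 159.7]
ee_rot: [-3.141, -0.01, -0.001]
force: [-0.4, 2.1, 4.2]
gripper_width: 0.202
```

Request:
arm_command:
  deltas:
    - {"linear": [0,0,-0.1],"roll": 0,"jaw": 1}
    - {"linear": [0,0,-0.3],"roll": 0,"jaw": 1}
    - {"linear": [0,0,-0.5],"roll": 0,"jaw": 1}
    - {"linear": [0,0,-0.6],"roll": 0,"jaw": 1}
    - {"linear": [0,0,-0.6],"roll": 0,"jaw": 1}
    - {"linear": [0,0,-0.6],"roll": 0,"jaw": 1}
    - {"linear": [0,0,-0.5],"roll": 0,"jaw": 1}
    - {"linear": [0,0,-0.2],"roll": 0,"jaw": 1}
    - {"linear": [-0.1,0.2,0],"roll": 0,"jaw": 1}
    - {"linear": [-0.1,0.4,0],"roll": 0,"jaw": 1}
    - {"linear": [-0.1,0.5,0],"roll": 0,"jaw": 1}
    - {"linear": [-0.1,0.6,0],"roll": 0,"jaw": 1}

```text
time: 5.25
tool_pos: [499.4, 213.4, 327.4]
ee_rot: [3.141, 0.012, -0.005]
force: [1.0, -0.8, -1.1]
gripper_width: 0.204
```

Request:
arm_command:
  deltas:
    - {"linear": [-0.1,0.6,0],"roll": 0,"jaw": 1}
    - {"linear": [-0.1,0.6,0],"roll": 0,"jaw": 1}
    - {"linear": [0,0.6,0],"roll": 0,"jaw": 1}
    - {"linear": [0,0.6,0],"roll": 0,"jaw": 1}
    - {"linear": [0,0.6,0],"roll": 0,"jaw": 1}
    - {"linear": [0,0.6,0],"roll": 0,"jaw": 1}
    - {"linear": [0,0.3,0],"roll": 0,"jaw": 1}
    - {"linear": [0,0.1,0],"roll": -0.025,"jaw": 1}
    - {"linear": [0,0,0],"roll": 0,"jaw": 1}
    - {"linear": [0,0,0],"roll": 0,"jaw": 1}
    - {"linear": [0,0,0],"roll": 0,"jaw": 1}
    - {"linear": [0,0,0],"roll": 0,"jaw": 1}

```text
time: 6.25
tool_pos: [491.5, 14.5, 328.9]
ee_rot: [-3.141, -0.072, 0.001]
force: [0.1, -0.1, -0.8]
gripper_width: 0.201
```

Run:
```python
from h import *
s=ctrl.sense(); print(s['time'],s['tool_pos'],cv2.Rodrigues(s['ee_rot'])[0].round(3),s['force'].round(1),s['gripper_width'])
im,ci=snap('wrist','w3'); im2,_=snap('side','s3')
im=np.clip(255*(im/255.)**.6,0,255).astype(np.uint8)
a=cv2.resize(im[60:360,190:390],(400,600),interpolation=cv2.INTER_CUBIC)
b=cv2.resize(im2[60:360,180:380],(400,600),interpolation=cv2.INTER_CUBIC)
cv2.imwrite('pics/m3.png',np.hstack([a,b])[:,:,::-1])
```

```text
6.25 [491.50889481  14.50944664 328.93521152] [[ 0.999  0.046 -0.001]
 [ 0.046 -0.999  0.   ]
 [-0.001 -0.    -1.   ]] [ 0.1 -0.1 -0.8] 0.2014046744036955
```

View pics/m3.png

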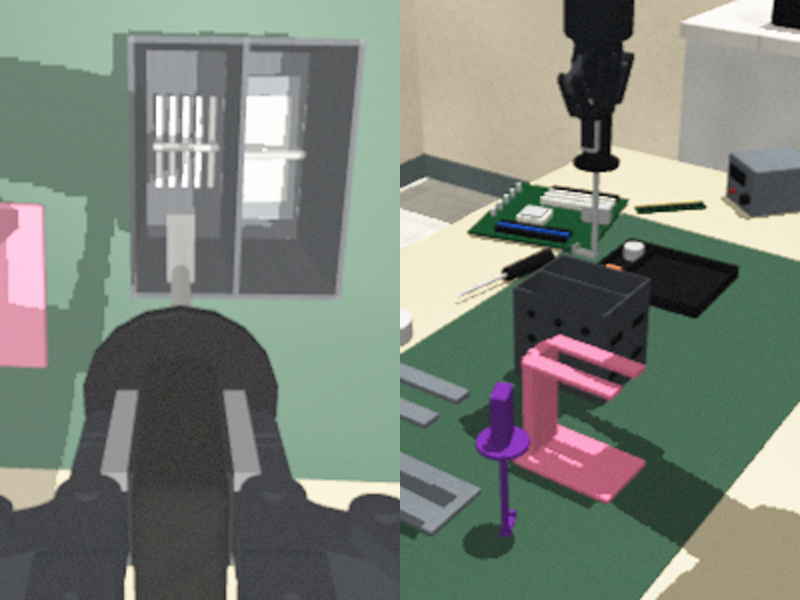

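The picker is held upright, and the hook tip is at crop (181,213) with bar (153,147)-(219,149). Re-measuring both.

Run:
```python
from h import *
w=load('w3'); P=lambda x,y,z:atz(w,190+x/2,60+y/2,z).round(1)
print('tip',P(167,213,201),P(195,213,201),'bar',P(153,147,52),P(219,149,52))
print('fins',P(155,187,24),P(213,187,24),P(156,95,24),P(213,97,24))
print('cage',P(130,38,132),P(362,40,132),P(132,296,132),P(340,296,132))
```

```text
tip [517.2  20.8 201. ] [517.7   8.8 201. ] bar [528.   32.9  52. ] [528.7  -9.2  52. ]
fins [497.7  31.7  24. ] [499.5  -8.6  24. ] [558.9  33.   24. ] [559.3  -4.8  24. ]
cage [588.8  43.  132. ] [593.1 -70.8 132. ] [454.8  39.2 132. ] [460.1 -76.7 132. ]
```

Request:
arm_command:
  deltas:
    - {"linear": [-0.063,0.063,0],"roll": 0,"jaw": 1}
    - {"linear": [0,0,0.2],"roll": 0,"jaw": 1}
    - {"linear": [0,0,0.4],"roll": 0,"jaw": 1}
    - {"linear": [0,0,0.5],"roll": 0,"jaw": 1}
    - {"linear": [0,0,0.5],"roll": 0,"jaw": 1}
    - {"linear": [0,0,0.5],"roll": 0,"jaw": 1}
    - {"linear": [0,0,0.4],"roll": 0,"jaw": 1}
    - {"linear": [0,0,0.3],"roll": 0,"jaw": 1}
    - {"linear": [0,0,0.2],"roll": 0,"jaw": 1}
    - {"linear": [0,0,0.1],"roll": 0,"jaw": 1}
    - {"linear": [0,0,0],"roll": 0,"jaw": 1}
    - {"linear": [0,0,0],"roll": 0,"jaw": 1}

```text
time: 7.35
tool_pos: [488.9, 10.5, 174.7]
ee_rot: [3.141, 0.072, 0.001]
force: [0.1, -0.8, -1.2]
gripper_width: 0.204
```

Request:
arm_command:
  deltas:
    - {"linear": [0,0,0.1],"roll": 0,"jaw": 1}
    - {"linear": [0,0,0.05],"roll": 0,"jaw": 1}
    - {"linear": [0,0,0],"roll": 0,"jaw": 1}
    - {"linear": [0.05,0,0],"roll": 0,"jaw": 1}
    - {"linear": [0.1,0,0],"roll": 0,"jaw": 1}
    - {"linear": [0.1,0,0],"roll": 0,"jaw": 1}
    - {"linear": [0.1,0,0],"roll": 0,"jaw": 1}
    - {"linear": [0.1,0,0],"roll": 0,"jaw": 1}
    - {"linear": [0.06,0,0],"roll": 0,"jaw": 1}
    - {"linear": [0.04,0,0],"roll": 0,"jaw": 1}
    - {"linear": [0,0,0],"roll": 0,"jaw": 1}
    - {"linear": [0,0,0],"roll": 0,"jaw": 1}

```text
time: 8.35
tool_pos: [516.1, 11.8, 166.7]
ee_rot: [-3.141, -0.072, 0.0]
force: [-0.4, 0.5, -1.6]
gripper_width: 0.202
```

Request:
arm_command:
  deltas:
    - {"linear": [0,0,-0.05],"roll": 0,"jaw": 1}
    - {"linear": [0,0,-0.05],"roll": 0,"jaw": 1}
    - {"linear": [0,0,-0.05],"roll": 0,"jaw": 1}
    - {"linear": [0,0,-0.05],"roll": 0,"jaw": 1}
    - {"linear": [0,0,-0.05],"roll": 0,"jaw": 1}
    - {"linear": [0,0,-0.1],"roll": 0,"jaw": 1}
    - {"linear": [0,0,-0.1],"roll": 0,"jaw": 1}
    - {"linear": [0,0,-0.1],"roll": 0,"jaw": 1}
    - {"linear": [0,0,-0.05],"roll": 0,"jaw": 1}
    - {"linear": [0,0,0],"roll": 0,"jaw": 1}
    - {"linear": [0,0,0],"roll": 0,"jaw": 1}
    - {"linear": [0,0,0],"roll": 0,"jaw": 1}

```text
time: 9.35
tool_pos: [516.0, 11.8, 196.6]
ee_rot: [-3.141, -0.072, 0.001]
force: [-0.7, -1.4, -3.2]
gripper_width: 0.209
```

Request:
arm_command:
  deltas:
    - {"linear": [0,0,-0.1],"roll": 0,"jaw": 1}
    - {"linear": [0,0,-0.2],"roll": 0,"jaw": 1}
    - {"linear": [0,0,-0.3],"roll": 0,"jaw": 1}
    - {"linear": [0,0,-0.4],"roll": 0,"jaw": 1}
    - {"linear": [0,0,-0.4],"roll": 0,"jaw": 1}
    - {"linear": [0,0,-0.4],"roll": 0,"jaw": 1}
    - {"linear": [0,0,-0.4],"roll": 0,"jaw": 1}
    - {"linear": [0,0,-0.3],"roll": 0,"jaw": 1}
    - {"linear": [0,0,-0.2],"roll": 0,"jaw": 1}
    - {"linear": [0,0,-0.1],"roll": 0,"jaw": 1}
    - {"linear": [0,0,-0.07],"roll": 0,"jaw": 1}
    - {"linear": [0,0,0],"roll": 0,"jaw": 1}

```text
time: 10.35
tool_pos: [516.2, 11.8, 340.9]
ee_rot: [3.141, 0.072, 0.001]
force: [1.5, 0.0, -3.0]
gripper_width: 0.201
```

Run:
```python
from h import *
s=ctrl.sense(); print(s['time'],s['tool_pos'],s['force'].round(1),s['gripper_width'])
im,ci=snap('wrist','w4'); im2,_=snap('side','s4')
im=np.clip(255*(im/255.)**.6,0,255).astype(np.uint8)
a=cv2.resize(im[60:360,190:390],(400,600),interpolation=cv2.INTER_CUBIC)
b=cv2.resize(im2[60:360,180:380],(400,600),interpolation=cv2.INTER_CUBIC)
cv2.imwrite('pics/m4.png',np.hstack([a,b])[:,:,::-1])
```

```text
10.35 [516.18846313  11.77957924 340.94557381] [ 1.5  0.  -3. ] 0.200789408203894
```

View pics/m4.png

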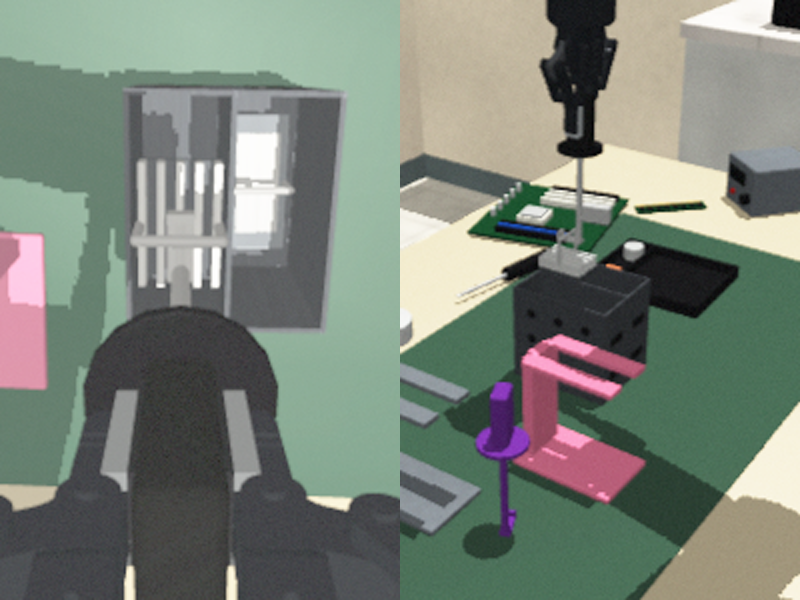

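The heat sink hangs level on the hook (side crop ~(570,262)), above the cage. The drive stayed in the other bay. Moving gently to the tray.

Request:
arm_command:
  deltas:
    - {"linear": [0,0.08,0],"roll": 0,"jaw": 1}
    - {"linear": [0,0.16,0],"roll": 0,"jaw": 1}
    - {"linear": [0,0.24,0],"roll": 0,"jaw": 1}
    - {"linear": [0,0.32,0],"roll": 0,"jaw": 1}
    - {"linear": [0,0.4,0],"roll": 0,"jaw": 1}
    - {"linear": [0,0.4,0],"roll": 0,"jaw": 1}
    - {"linear": [0,0.4,0],"roll": 0,"jaw": 1}
    - {"linear": [0,0.4,0],"roll": 0,"jaw": 1}
    - {"linear": [0,0.4,0],"roll": 0,"jaw": 1}
    - {"linear": [0,0.4,0],"roll": 0,"jaw": 1}
    - {"linear": [0,0.4,0],"roll": 0,"jaw": 1}
    - {"linear": [-0.02,0.4,0],"roll": 0,"jaw": 1}

```text
time: 11.45
tool_pos: [523.8, -190.4, 339.9]
ee_rot: [3.141, 0.07, -0.001]
force: [0.8, 0.3, -2.9]
gripper_width: 0.205
```

Request:
arm_command:
  deltas:
    - {"linear": [0,0.4,0],"roll": 0,"jaw": 1}
    - {"linear": [0,0.4,0],"roll": 0,"jaw": 1}
    - {"linear": [0,0.4,0],"roll": 0,"jaw": 1}
    - {"linear": [0,0.34,0],"roll": 0,"jaw": 1}
    - {"linear": [0,0.26,0],"roll": 0,"jaw": 1}
    - {"linear": [0,0.18,0],"roll": 0,"jaw": 1}
    - {"linear": [0,0.12,0],"roll": 0,"jaw": 1}
    - {"linear": [0,0.06,0],"roll": 0,"jaw": 1}
    - {"linear": [0,0.03,0],"roll": 0,"jaw": 1}
    - {"linear": [0,0,0],"roll": 0,"jaw": 1}
    - {"linear": [0,0,0],"roll": 0,"jaw": 1}
    - {"linear": [0,0,0],"roll": 0,"jaw": 1}

```text
time: 12.45
tool_pos: [529.4, -296.8, 340.5]
ee_rot: [3.141, 0.073, 0.0]
force: [-0.0, 0.0, -2.5]
gripper_width: 0.205
```

Run:
```python
from h import *
s=ctrl.sense(); print(s['time'],s['tool_pos'],s['force'].round(1),s['gripper_width'])
im,ci=snap('wrist','w5')
im=np.clip(255*(im/255.)**.5,0,255).astype(np.uint8)
cv2.imwrite('pics/w5b.png',cv2.resize(im,(800,600),interpolation=cv2.INTER_CUBIC)[:,:,::-1])
```

```text
12.45 [ 529.36993041 -296.79401626  340.5297229 ] [-0.   0.  -2.5] 0.20520577150023725
```

View pics/w5b.png

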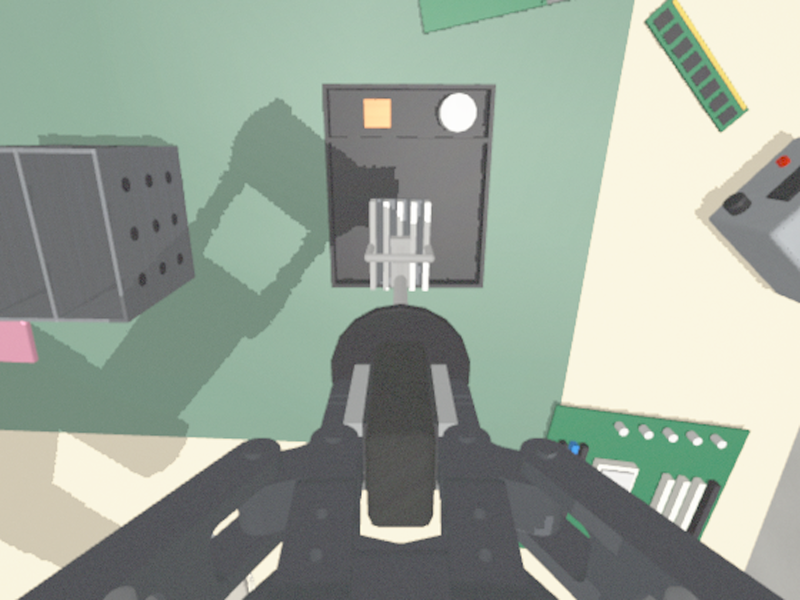

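The heat sink hangs level on the hook at (400,250). Tray rim corners are at (323,85), (495,85), (333,286) and (482,286), with the divider at row 137.

Run:
```python
from h import *
w=load('w5'); k=.7
for u,v in [(323,85),(495,85),(333,286),(482,286),(328,137),(490,137)]: print(atz(w,u*k,v*k,20).round(1))
```

```text
[ 654.4 -220.6   20. ]
[ 661.6 -378.7   20. ]
[ 460.4 -229.7   20. ]
[ 467.6 -386.8   20. ]
[ 609.2 -225.    20. ]
[ 616.3 -379.    20. ]
```

Request:
arm_command:
  deltas:
    - {"linear": [0,0,0.1],"roll": 0,"jaw": 1}
    - {"linear": [0,0,0.2],"roll": 0,"jaw": 1}
    - {"linear": [0,0,0.3],"roll": 0,"jaw": 1}
    - {"linear": [0,0,0.4],"roll": 0,"jaw": 1}
    - {"linear": [0,0,0.4],"roll": 0,"jaw": 1}
    - {"linear": [0,0,0.4],"roll": 0,"jaw": 1}
    - {"linear": [0,0,0.4],"roll": 0,"jaw": 1}
    - {"linear": [0,0,0.3],"roll": 0,"jaw": 1}
    - {"linear": [0,0,0.2],"roll": 0,"jaw": 1}
    - {"linear": [0,0,0.1],"roll": 0,"jaw": 1}
    - {"linear": [0,0,0],"roll": 0,"jaw": 1}
    - {"linear": [0,0,0],"roll": 0,"jaw": 1}

```text
time: 13.5
tool_pos: [529.6, -297.6, 201.0]
ee_rot: [3.14, 0.072, 0.001]
force: [0.2, 0.1, -2.7]
gripper_width: 0.204
```

Request:
arm_command:
  deltas:
    - {"linear": [0,0,0.04],"roll": 0,"jaw": 1}
    - {"linear": [0,0,0.04],"roll": 0,"jaw": 1}
    - {"linear": [0,0,0.04],"roll": 0,"jaw": 1}
    - {"linear": [0,0,0.04],"roll": 0,"jaw": 1}
    - {"linear": [0,0,0.04],"roll": 0,"jaw": 1}
    - {"linear": [0,0,0.04],"roll": 0,"jaw": 1}
    - {"linear": [0,0,0.04],"roll": 0,"jaw": 1}
    - {"linear": [0,0,0.04],"roll": 0,"jaw": 1}
    - {"linear": [0,0,0.04],"roll": 0,"jaw": 1}
    - {"linear": [0,0,0.04],"roll": 0,"jaw": 1}
    - {"linear": [0,0,0],"roll": 0,"jaw": 1}
    - {"linear": [0,0,0],"roll": 0,"jaw": 1}

```text
time: 14.5
tool_pos: [529.3, -297.5, 180.4]
ee_rot: [3.141, 0.072, 0.0]
force: [0.9, 0.7, -1.4]
gripper_width: 0.204
```

Request:
arm_command:
  deltas:
    - {"linear": [0,0,0.04],"roll": 0,"jaw": 1}
    - {"linear": [0,0,0.04],"roll": 0,"jaw": 1}
    - {"linear": [0,0,0.04],"roll": 0,"jaw": 1}
    - {"linear": [0,0,0],"roll": 0,"jaw": 1}
    - {"linear": [-0.05,0,0],"roll": 0,"jaw": 1}
    - {"linear": [-0.1,0,0],"roll": 0,"jaw": 1}
    - {"linear": [-0.1,0,0],"roll": 0,"jaw": 1}
    - {"linear": [-0.15,0,0],"roll": 0,"jaw": 1}
    - {"linear": [-0.15,0,0],"roll": 0,"jaw": 1}
    - {"linear": [-0.15,0,0],"roll": 0,"jaw": 1}
    - {"linear": [-0.1,0,0],"roll": 0,"jaw": 1}
    - {"linear": [0,0,0],"roll": 0,"jaw": 1}

```text
time: 15.5
tool_pos: [488.1, -299.4, 174.5]
ee_rot: [-3.141, -0.07, 0.0]
force: [0.7, 0.4, -1.0]
gripper_width: 0.202
```

Run:
```python
from h import *
s=ctrl.sense(); print(s['time'],s['tool_pos'],s['force'].round(1),s['gripper_width'])
im,ci=snap('wrist','w6'); im2,_=snap('side','s6'); im3,_=snap('scene','c6')
im=np.clip(255*(im/255.)**.5,0,255).astype(np.uint8)
a=cv2.resize(im[20:320,190:390],(400,600),interpolation=cv2.INTER_CUBIC)
b=cv2.resize(im2[130:230,240:373],(400,300),interpolation=cv2.INTER_CUBIC)
c=cv2.resize(im3[110:210,120:253],(400,300),interpolation=cv2.INTER_CUBIC)
cv2.imwrite('pics/m6.png',np.hstack([a,np.vstack([b,c])])[:,:,::-1])
```

```text
15.5 [ 488.0996817  -299.41549164  174.54701131] [ 0.7  0.4 -1. ] 0.20204212013680983
```

View pics/m6.png

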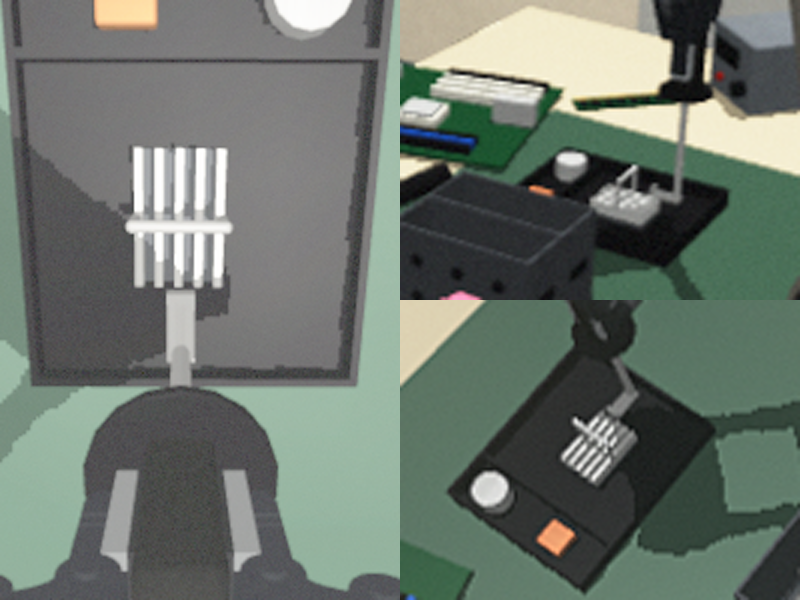

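The heat sink lies flat near the tray centre and the hook is clear, with its tip at wrist crop (181,292) behind the bar. Raising it and returning to the stand.

Request:
arm_command:
  deltas:
    - {"linear": [0,0,-0.1],"roll": 0,"jaw": 1}
    - {"linear": [0,0,-0.3],"roll": 0,"jaw": 1}
    - {"linear": [0,0,-0.6],"roll": 0,"jaw": 1}
    - {"linear": [0,0,-0.6],"roll": 0,"jaw": 1}
    - {"linear": [0,0,-0.6],"roll": 0,"jaw": 1}
    - {"linear": [0,0,-0.6],"roll": 0,"jaw": 1}
    - {"linear": [0,0,-0.5],"roll": 0,"jaw": 1}
    - {"linear": [0,0,-0.1],"roll": 0.02,"jaw": 1}
    - {"linear": [0.22,-0.2,0],"roll": 0,"jaw": 1}
    - {"linear": [0.22,-0.4,0],"roll": 0,"jaw": 1}
    - {"linear": [0.22,-0.6,0],"roll": 0,"jaw": 1}
    - {"linear": [0.22,-0.6,0],"roll": 0,"jaw": 1}

```text
time: 16.65
tool_pos: [532.5, -208.0, 344.4]
ee_rot: [-3.141, -0.02, -0.0]
force: [0.7, 0.6, -1.2]
gripper_width: 0.205
```

Request:
arm_command:
  deltas:
    - {"linear": [0,-0.7,0],"roll": 0,"jaw": 1}
    - {"linear": [0,-0.7,0],"roll": 0,"jaw": 1}
    - {"linear": [0,-0.7,0],"roll": 0,"jaw": 1}
    - {"linear": [0,-0.7,0],"roll": 0,"jaw": 1}
    - {"linear": [0,-0.7,0],"roll": 0,"jaw": 1}
    - {"linear": [0,-0.7,0],"roll": 0,"jaw": 1}
    - {"linear": [0,-0.7,0],"roll": 0,"jaw": 1}
    - {"linear": [0,-0.7,0],"roll": 0,"jaw": 1}
    - {"linear": [0,-0.7,0],"roll": 0,"jaw": 1}
    - {"linear": [0,-0.7,0],"roll": 0,"jaw": 1}
    - {"linear": [0,-0.7,0],"roll": 0,"jaw": 1}
    - {"linear": [0,-0.7,0],"roll": 0,"jaw": 1}

```text
time: 17.65
tool_pos: [525.8, 213.3, 344.8]
ee_rot: [-3.141, -0.023, -0.001]
force: [0.5, -0.4, -1.3]
gripper_width: 0.198
```

Request:
arm_command:
  deltas:
    - {"linear": [0,-0.6,0],"roll": 0,"jaw": 1}
    - {"linear": [0,-0.6,0],"roll": 0,"jaw": 1}
    - {"linear": [0,-0.4,0],"roll": 0,"jaw": 1}
    - {"linear": [0,-0.2,0],"roll": 0,"jaw": 1}
    - {"linear": [0,0,0],"roll": 0,"jaw": 1}
    - {"linear": [0,0,0],"roll": 0,"jaw": 1}
    - {"linear": [0,0,0],"roll": 0,"jaw": 1}
    - {"linear": [0,0,0],"roll": 0,"jaw": 1}

```text
time: 18.32
tool_pos: [525.2, 299.9, 344.6]
ee_rot: [3.141, 0.019, 0.001]
force: [-0.1, -0.8, -1.6]
gripper_width: 0.204
```

Run:
```python
from h import *
s=ctrl.sense(); print(s['time'],s['tool_pos'],cv2.Rodrigues(s['ee_rot'])[0].round(3),s['force'].round(1),s['gripper_width'])
```

```text
18.3167 [525.1520778  299.88018449 344.61858685] [[ 1.     0.012  0.   ]
 [ 0.012 -1.    -0.   ]
 [ 0.     0.    -1.   ]] [-0.1 -0.8 -1.6] 0.20373541245370355
```

Request:
arm_command:
  deltas:
    - {"linear": [-0.04,-0.06,0],"roll": 0,"jaw": 1}
    - {"linear": [0,0,0.2],"roll": 0,"jaw": 1}
    - {"linear": [0,0,0.4],"roll": 0,"jaw": 1}
    - {"linear": [0,0,0.5],"roll": 0,"jaw": 1}
    - {"linear": [0,0,0.5],"roll": 0,"jaw": 1}
    - {"linear": [0,0,0.5],"roll": 0,"jaw": 1}
    - {"linear": [0,0,0.5],"roll": 0,"jaw": 1}
    - {"linear": [0,0,0.4],"roll": 0,"jaw": 1}
    - {"linear": [0,0,0.3],"roll": 0,"jaw": 1}
    - {"linear": [0,0,0.1],"roll": 0,"jaw": 1}
    - {"linear": [0,0,0],"roll": 0,"jaw": 1}
    - {"linear": [0,0,0],"roll": 0,"jaw": 1}

```text
time: 19.32
tool_pos: [523.3, 304.2, 175.2]
ee_rot: [-3.141, -0.021, -0.002]
force: [0.3, -0.3, -1.7]
gripper_width: 0.205
```

Now lower the last 15 mm slowly.

Request:
arm_command:
  deltas:
    - {"linear": [0,0.02,0.05],"roll": 0,"jaw": 1}
    - {"linear": [0,0,0.05],"roll": 0,"jaw": 1}
    - {"linear": [0,0,0.05],"roll": 0,"jaw": 1}
    - {"linear": [0,0,0.04],"roll": 0,"jaw": 1}
    - {"linear": [0,0,0.04],"roll": 0,"jaw": 1}
    - {"linear": [0,0,0.03],"roll": 0,"jaw": 1}
    - {"linear": [0,0,0.03],"roll": 0,"jaw": 1}
    - {"linear": [0,0,0.02],"roll": 0,"jaw": 1}
    - {"linear": [0,0,0],"roll": 0,"jaw": 1}
    - {"linear": [0,0,0],"roll": 0,"jaw": 1}
    - {"linear": [0,0,0],"roll": 0,"jaw": 1}

```text
time: 20.23
tool_pos: [522.8, 303.3, 159.7]
ee_rot: [-3.141, -0.022, -0.001]
force: [-2.6, -1.5, 5.4]
gripper_width: 0.205
```

The collar is on the fork at the same height as before (159.7, light upward force). Release.

Request:
arm_command:
  deltas:
    - {"linear": [0,0,0],"roll": 0,"jaw": 0.4}
    - {"linear": [0,0,0],"roll": 0,"jaw": 0.2}
    - {"linear": [0,0,0],"roll": 0,"jaw": 0}
    - {"linear": [0,0,0],"roll": 0,"jaw": -0.3}
    - {"linear": [0,0,0],"roll": 0,"jaw": -0.6}
    - {"linear": [0,0,0],"roll": 0,"jaw": -1}
    - {"linear": [0,0,0],"roll": 0,"jaw": -1}
    - {"linear": [0,0,0],"roll": 0,"jaw": -1}
    - {"linear": [0,0,0],"roll": 0,"jaw": -1}
    - {"linear": [0,0,0],"roll": 0,"jaw": -1}
    - {"linear": [0,0,0],"roll": 0,"jaw": -1}
    - {"linear": [0,0,0],"roll": 0,"jaw": -1}

```text
time: 21.23
tool_pos: [522.8, 303.2, 158.8]
ee_rot: [3.141, 0.022, 0.0]
force: [-0.5, 0.2, 0.1]
gripper_width: 1.0
```

Request:
arm_command:
  deltas:
    - {"linear": [0,0,-0.1],"roll": 0,"jaw": -1}
    - {"linear": [0,0,-0.2],"roll": 0,"jaw": -1}
    - {"linear": [0,0,-0.4],"roll": 0,"jaw": -1}
    - {"linear": [0,0,-0.6],"roll": 0,"jaw": -1}
    - {"linear": [0,0,-0.6],"roll": 0,"jaw": -1}
    - {"linear": [0,0,-0.6],"roll": 0,"jaw": -1}
    - {"linear": [0,0,-0.6],"roll": 0,"jaw": -1}
    - {"linear": [0,0,-0.3],"roll": 0,"jaw": -1}
    - {"linear": [0,0,0],"roll": 0,"jaw": -1}
    - {"linear": [0,0,0],"roll": 0,"jaw": -1}
    - {"linear": [0,0,0],"roll": 0,"jaw": -1}
    - {"linear": [0,0,0],"roll": 0,"jaw": -1}

```text
time: 22.23
tool_pos: [522.3, 303.0, 327.5]
ee_rot: [3.14, 0.022, -0.004]
force: [0.2, -0.2, -1.6]
gripper_width: 0.997
```

Run:
```python
from h import *
s=ctrl.sense(); print(s['time'],s['tool_pos'],s['force'].round(1),s['gripper_width'])
im,ci=snap('wrist','w7'); im2,_=snap('side','s7'); im3,_=snap('scene','c7')
im=np.clip(255*(im/255.)**.5,0,255).astype(np.uint8)
a=cv2.resize(im[60:260,215:348],(400,600),interpolation=cv2.INTER_CUBIC)
b=cv2.resize(im2[220:340,110:270],(400,300),interpolation=cv2.INTER_CUBIC)
c=cv2.resize(im3[110:210,120:253],(400,300),interpolation=cv2.INTER_CUBIC)
cv2.imwrite('pics/m7.png',np.hstack([a,np.vstack([b,c])])[:,:,::-1])
```

```text
22.2333 [522.28320204 303.04887037 327.45574442] [ 0.2 -0.2 -1.6] 0.9971048327761447
```

View pics/m7.png

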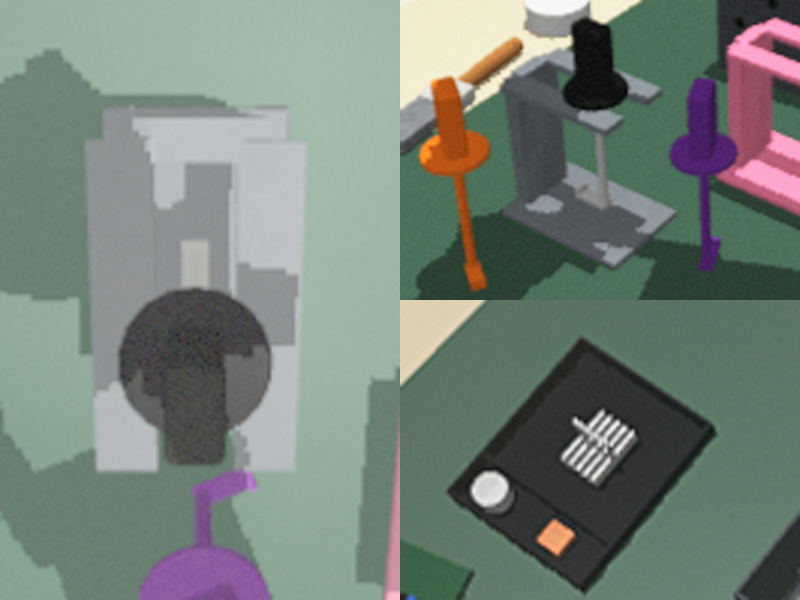

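The picker hangs upright in its fork (wrist crop collar centre (195,362)), the heat sink is flat in the large compartment, and the hand is clear.

```bash
python3 -c "
from cell import ctrl
s=ctrl.sense(); print(s['force'].round(1), s['gripper_width']); print(ctrl.sign_off())"
```

```text
[ 0.  -0.3 -0.2] 0.9980213161056336
the job is handed in; nothing more can be done
None
```

The heat sink is in the tray's large compartment and the picker is back in its stand. I handed the job in at about 22 s of the 72 s allowed; no verdict is reported.

**What I did:** I took the black picker from the grey stand and hooked the finned heat sink in the +y bay by its wire handle. I lifted it clear of the cage, lowered it onto the tray floor, unhooked, and hung the picker up again.

**Last checks:**
- **Heat sink:** it lies flat, about 10 mm from the centre of the large compartment.
- **Picker:** it hangs upright with its collar on both fork arms and its hook along +x. The hand was at the same height on release as at pickup (159.7 mm).
- **Hand:** about 170 mm above the release height, gripper open, force reading near zero just before I handed in.

**What disagreed or failed:**
- One move call was refused because its rows had no roll value. The next call turned the hand before it had moved, which did no harm.
- The hand gripped the picker about 4 mm off my measured y. The jaws recentred it.
- Estimates of the tray's centre differed by about 8 mm in y between views, well within the room available.
- A force reading of -1.6 N after the release could have meant something was still held. The picture showed the hand empty, and the next reading was -0.2 N.

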